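# Hold the vent pin at half stroke in the mould

## Robot

A 7-joint arm with a two-finger parallel gripper is mounted at the origin on the work surface; the furniture and walls round the work are solid. World frame = base frame: x ahead of the robot, y to its left, z up, the work surface at z = 0. Lengths are in m, angles in rad, forces in N, time in s.
With the tool pointing down it reaches from about 0.4 to 0.85 m from the base axis. Payload 10.4 kg.
Tool frame: the origin (TCP) lies at the very end of the fingers, on their centre line; the grasp point (between the pads) lies bot.grip_depth behind it (bot.grip_depth is the distance from the TCP to the grasp point, in m); z points along the fingers, y is the line along which they close (so a half turn about z gives the same grasp; the last joint's range is limited). The gripper opens to 87 mm and grips with 3 to 60 N. Pads are 19 mm wide; open, the fingers measure 117 mm over their backs; the gripper's body (75 mm by 190 mm) begins 51 mm behind the grasp point.
Start: joints at [1.152, 0.332, -0.065, 1.46, 0.022, 1.35, -0.088], TCP at [0.241, -0.577, 0.223] pointing down, gripper open.
Joint ranges: [-2.6, 2.6], [-0.5, 2.12], [-1.47, 1.34], [0.16, 2.42], [-1.27, 4.41], [0.06, 2.06], [-2.6, 2.6]. Speed limits (rad/s): [2.22, 2.22, 2.79, 2.79, 3.14, 3.14, 3.14].

## Interface

Orientations are given as a 3x3 rotation matrix whose columns are the frame's x, y, z axes.
In Python, from workcell import monitor, imaging, bot gives the robot as it stands.
- The arm moves only by the tool send_rows, never from a script. Its argument "moves" is a list that holds one entry, the list of rows, each a list of 5 numbers: the shift along the tool's x, y, z in m, then the turn about the tool's z in rad, then the opening, from 0 (shut) to 1 (fully open). In form: [[[x, y, z, spin, gripper], ...]]. A call has 1 to 12 rows; each row is the pose to reach, as a shift and turn from the pose commanded when the call began, along the tool's axes at that moment; what a row does not reach only later rows make up. A row lasts 1/12 s, in which the tool goes at most 41.7 mm and 7.16 degrees, less where a joint would pass 70% of its speed; a pose out of reach is approached as far as the arm can. A call with a gripper value outside its range is refused whole. The fingers move at their own pace and stop on an object; "newtons" is the grip in N (left out, the last holds). Time passes only in rows, so rows that repeat a pose let the fingers close. It gives the time, the measured TCP pose, the force, the opening and the grip force at its end, in the units of the state.
- monitor.get_obs(): the state, without advancing time (a new reading comes with each control period).
- imaging.camera(name): name is "scene" or "top" or "wrist"; returns the picture (420x560x3 uint8, red, green, blue); there is no depth.
- imaging.calibration(name): a dict with "fx", "fy", "cx", "cy" (pixels), "extrinsics" (4x4, takes a point from camera to world coordinates). Camera axes: x right, y down, z forward; pixel columns grow to the right and rows downward; lengths in m; the calibration is good to about 2 mm. A picture is of the moment at which its call begins: read the wrist's pose just before it. calibration takes no time and is no camera call; for the wrist camera it gives the pose at the moment of the call.
- bot.close_job(): hands the job in; it is judged then, once.
The state is a dict: "time": time; "q": joint angles; "joint_vel": joint speeds; "joint_efforts": joint torques, N m; "tcp_pos": TCP position; "orientation": TCP orientation; "contact_force": force on the tool from outside, world axes, zero at the start; "torque": the same for the moment, N m; "gripper_width": finger opening in m; "gripper_force": force on a finger pad.
Only numpy, scipy, OpenCV 4.12 (cv2) and the standard library are available. Lean on these libraries where they do the work, as an engineer would, in place of code of your own. Each camera call takes 0.05 s, during which the arm holds its last target. There are 200 camera calls.

## Task

Slide the aluminium mould plate along the table, without lifting it off, until its red-ringed vent hole sits centred under the pin of the grey hand press, and let it rest there. Then press the press's black knob down half way (12 mm of its 24 mm), so that the yellow ring on the stem comes level with the top of the sleeve and the pin stands in the hole; never push the knob to its bottom stop. Finish while still holding the knob down there with the fingers, and leave the red and the blue bottle alone.

Things in the scene. Friction and masses are not known exactly. Their poses are not given: they have to be found in the camera images.
- mould_plate: Loose flat aluminium plate, 170 x 70 x 20 mm (length along its x, width along its y), about 0.45 kg, lying on the table. Origin at the centre of its underside, z up. At x = +58.5 mm, y = 0 is a through hole 18 mm wide with a red ring round its mouth (the vent hole); at x = +14 mm a second, unmarked hole of the same width that is not to be used. At x = -56.5 mm, y = 0 stands the blue grip fin.
- vent_hole (a point): Centre of the mouth of the red-ringed hole, on the plate's upper face (20 mm above the table when the plate lies flat).
- fin (a point): Point to grip on the plate's blue fin, 45 mm above the plate's underside. The fin is 36 mm long (plate's x), 14 mm thick (plate's y) and reaches from 20 to 55 mm above the underside; pinch it across its thickness from above. It is 115 mm from the vent hole along the plate's x.
- press: Fixed grey hand press. Origin on the table straight below the pin, z up; x points from the pin to the post. Foot 85 x 90 x 12 mm at x = 55 to 140 mm, post at x = 83 to 117 mm, arm 78 to 112 mm high, round sleeve 38 mm wide and 68 to 126 mm high about the pin. Open to -x and both sides: pushing the plate in along +x, hole end first, keeps its fin clear of the press.
- pin_tip (a point): Lowest point of the press's vertical steel pin, 6 mm wide with a pointed end. With the plunger up it is 26 mm above the table (6 mm over the plate's upper face); it moves down with the knob.
- knob_top (a point): Centre of the flat top of the black round knob (40 mm wide, 22 mm high) on the plunger, 186 mm above the table with the plunger up; the knob is the highest part of the press, press it from above with closed fingers. A yellow ring 3 mm high on the 12 mm stem begins 12 mm above the sleeve's top when the plunger is up.
- plunger (a joint): Travel of the plunger (knob, stem and pin) in m: 0 up, 0.024 at its bottom stop, positive downward. A spring returns it: about 3.5 N to start, 0.5 N more per mm, so about 9.5 N at 12 mm.
- red_bottle: Bystander: small red bottle with a white cap, 38 mm wide, 99 mm high, standing; origin at the centre of its underside.
- blue_bottle: Bystander: small blue bottle with a white cap, 38 mm wide, 100 mm high, standing; origin at the centre of its underside.
Not all that is in view belongs to the job. There is more than one size of the press; the job needs the larger.

How it is judged:
On the way, in this order (a step that is already met when the one before it is completed fails the run):
1. the red-ringed hole lies under the raised pin (within 6 mm), the plate flat and at rest on the table (horizontal distance between vent_hole and pin_tip below 0.006 m and height (world z) of mould_plate below 0.004 m and linear speed of mould_plate below 0.01 m/s and value of joint plunger below 0.004 m), for 0.3 s.
2. the knob is held down by the fingers at half stroke (8 to 16 mm) with the pin in the marked hole (value of joint plunger between 0.008 and 0.016 m and horizontal distance between vent_hole and pin_tip below 0.006 m and contact force between the fingers and press above 4 N), for 0.5 s.
At the end, for the whole second after the job is handed in: The fingers hold the knob steadily down with more than 4 N at 8 to 16 mm of travel; the red-ringed hole is within 6 mm (horizontally) of the pin; the plate lies flat on the table, at rest (all of step 2 and height (world z) of mould_plate below 0.004 m and angle between mould_plate's own z axis and vertical below 0.05 rad and velocity of joint plunger between -0.01 and 0.01 m/s and linear speed of mould_plate below 0.01 m/s); the arm keeps its last pose, push and grip.
It fails at once if the knob is pushed to its bottom stop (beyond 22 mm) (value of joint plunger above 0.022 m).
It fails at once if the plate is lifted off the table (more than 15 mm) (height (world z) of mould_plate above 0.015 m).
It fails at once if the red or the blue bottle is moved more than 20 mm (distance of any of red_bottle, blue_bottle from where it was at the start of the episode above 0.02 m).
It also fails if it takes over 51 s, if anything falls off the work surface, if the arm or the gripper's body presses on something with over 40 N, if the wrist force passes 120 N, or if a joint passes its speed limit or range.

## Working session

There is one attempt and no reset: what is moved stays moved. The work goes in short steps, Python scripts to look and compute and a tool call to move; the robot and the scene stay as the last step left them, time stands still between calls to the robot, and variables do not carry over. Pictures are saved under pics/ and viewed, at most 10 in all, crops included, and the job is handed in when it is done.

Besides the shell and the picture viewer there is one more tool, called after "Call:" by a JSON object that holds its "method" and its "body", one argument or row to a line. send_rows: Moves the arm, as the interface text tells. Its arguments: {"type":"object","properties":{"moves":{"type":"array","items":{"type":"array","items":{"type":"array","items":{"type":"number"}}}},"newtons":{"type":"number"}},"required":["moves"]}

```bash
mkdir -p pics; ls
python3 - <<'E'
from workcell import monitor, imaging, bot
import cv2,json
o=monitor.get_obs();print({k:(v.round(4).tolist() if hasattr(v,'round') and hasattr(v,'tolist') else v) for k,v in o.items()},bot.grip_depth)
for n in("scene","top"):
    cv2.imwrite(f"pics/{n}0.png",imaging.camera(n)[:,:,::-1]);c=imaging.calibration(n);print(n,c)
E
```

```text
pics
{'time': 0.0, 'q': [1.1524, 0.3329, -0.0647, 1.461, 0.0216, 1.3499, -0.0885], 'joint_vel': [-0.0012, -0.0004, 0.002, -0.0009, -0.0029, 0.0005, 0.0006], 'joint_efforts': [-0.0007, -62.3266, 0.0241, -38.9891, -0.0615, 0.0401, 0.0001], 'tcp_pos': [0.2408, -0.5763, 0.2217], 'orientation': [[0.9227, 0.3856, -0.0006], [0.3856, -0.9227, 0.0013], [-0.0001, -0.0015, -1.0]], 'contact_force': [-0.0097, -0.0373, 0.0948], 'torque': [-0.0462, -0.0045, 0.0046], 'gripper_force': 0.0, 'gripper_width': 0.08710771028984116} 0.0187
scene {'fx': 492.9154503713228, 'fy': 492.9154503713228, 'cx': 281.06302447176694, 'cy': 204.0236239533436, 'extrinsics': array([[-0.43850641, -0.52598557,  0.72873267, -0.51676117],
       [-0.89872629,  0.25824677, -0.35440042,  0.37645308],
       [-0.00178335, -0.81033807, -0.58595993,  0.84608546],
       [ 0.        ,  0.        ,  0.        ,  1.        ]])}
top {'fx': 400.58756997140705, 'fy': 400.58756997140705, 'cx': 276.97598236345647, 'cy': 212.5728380080429, 'extrinsics': array([[-0.02487064, -0.98198349,  0.18732293,  0.22229721],
       [-0.99939363,  0.02899048,  0.01928551, -0.05018912],
       [-0.02436864, -0.1867297 , -0.98210905,  1.02901884],
       [ 0.        ,  0.        ,  0.        ,  1.        ]])}
```

View pics/scene0.png

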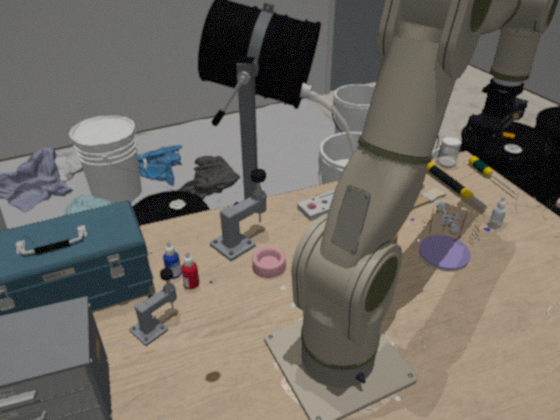

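View pics/top0.png

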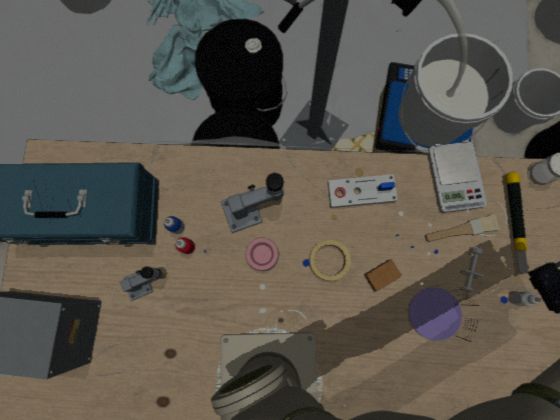

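The top view shows two presses. The large one has its knob at (275,183) and foot at (242,212); the small one is at (143,282). The job needs the large one. The plate is at (363,191), with the red ring near (340,192) and the fin near (387,186). I'll confirm this in one enlarged crop.

Run:
```python
import cv2
a=cv2.imread("pics/top0.png")[160:240,210:410]
cv2.imwrite("pics/crop.png",cv2.resize(a,None,fx=4,fy=4,interpolation=cv2.INTER_CUBIC))
```

```text
(no output)
```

View pics/crop.png

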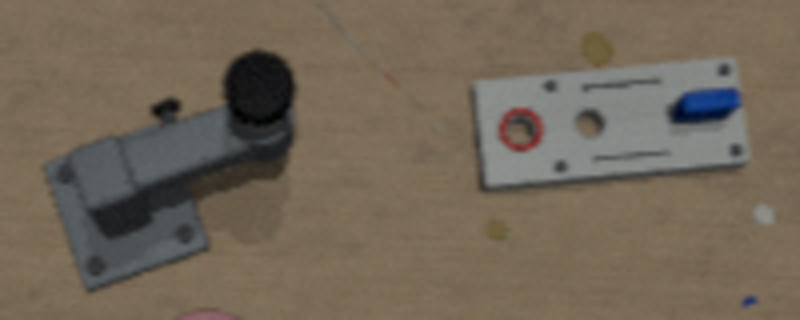

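The crop confirms the target: the red-ringed hole is at crop (521,129), the fin top is at (711,102), and the unmarked hole at (590,123) is not to be used. The knob top is near (259,84), and the large press's foot corners are at (45,165), (90,288) and (208,245).

```bash
cat > h.py <<'E'
import numpy as np
from workcell import monitor, imaging, bot
def ray(cal,u,v,z):
    E=np.array(cal["extrinsics"]);d=E[:3,:3]@[(u-cal["cx"])/cal["fx"],(v-cal["cy"])/cal["fy"],1]
    p=E[:3,3];return p+d*(z-p[2])/d[2]
def proj(cal,P):
    E=np.array(cal["extrinsics"]);c=E[:3,:3].T@(np.array(P)-E[:3,3])
    return c[:2]/c[2]*[cal["fx"],cal["fy"]]+[cal["cx"],cal["cy"]]
E
python3 - <<'E'
from h import *
c=imaging.calibration("top")
f=lambda x,y,z:ray(c,210+(x+.5)/4-.5,160+(y+.5)/4-.5,z)
for n,x,y,z in [("hole",521,129,.02),("hole2",590,123,.02),("fin",711,102,.055),("knob",259,84,.186),("c1",473,83,.02),("c2",736,60,.02),("c3",748,165,.02),("c4",485,188,.02),("f1",45,165,.012),("f2",90,288,.012),("f3",208,245,.012)]: print(n,f(x,y,z).round(4))
k=f(259,84,.186)
for t in np.linspace(0,2*np.pi,4,endpoint=False):
    print(((proj(c,k+[.02*np.cos(t),.02*np.sin(t),0])-[210,160]+.5)*4-.5).round(1))
f1,f2,f3=[f(*a,.012) for a in((45,165),(90,288),(208,245))]
ux=(f2-f3)/np.linalg.norm(f2-f3);print(ux,np.linalg.norm(f2-f3),np.linalg.norm(f1-f2))
m=(f1+f2)/2; print("pin from foot",m-.14*ux)
E
```

```text
hole [ 0.4643 -0.194   0.02  ]
hole2 [ 0.4669 -0.2385  0.02  ]
fin [ 0.4695 -0.3078  0.055 ]
knob [ 0.454  -0.0297  0.186 ]
c1 [ 0.4959 -0.1646  0.02  ]
c2 [ 0.5059 -0.3353  0.02  ]
c3 [ 0.4362 -0.3374  0.02  ]
c4 [ 0.4262 -0.1689  0.02  ]
f1 [0.4517 0.1153 0.012 ]
f2 [0.3699 0.0862 0.012 ]
f3 [0.3957 0.0099 0.012 ]
[258.1  48.6]
[222.3  85.1]
[259.9 119.7]
[295.8  82.9]
[-0.32013869  0.94737069  0.        ] 0.08058498957892549 0.0868030661195713
pin from foot [ 0.45558179 -0.03184993  0.012     ]
```

Call:
{"method": "send_rows", "body": {
  "moves": [
    [[0.031, -0.016, 0, -0.123, 1], [0.063, -0.032, 0, -0.246, 1], [0.094, -0.048, 0, -0.369, 1], [0.126, -0.063, 0, -0.492, 1], [0.157, -0.079, 0, -0.615, 1], [0.189, -0.095, 0, -0.738, 1], [0.22, -0.111, 0, -0.861, 1], [0.252, -0.127, 0.02, -0.984, 1], [0.283, -0.143, 0.04, -1.107, 1], [0.315, -0.159, 0.07, -1.23, 1], [0.315, -0.159, 0.09, -1.23, 1], [0.315, -0.159, 0.09, -1.23, 1]]
  ],
  "newtons": 25
}}

```text
time: 1.1
tcp_pos: [0.4694, -0.3047, 0.1279]
orientation: [[-0.06, 0.998, -0.006], [0.998, 0.06, 0.005], [0.005, -0.005, -1.0]]
contact_force: [-1.1, -0.3, -0.6]
gripper_width: 0.0868
gripper_force: 0.0
```

Run:
```python
from h import *
import cv2
o=monitor.get_obs();print(o["time"],o["tcp_pos"].round(4),o["orientation"].round(3).tolist(),o["q"].round(2))
c=imaging.calibration("wrist");np.save("w1.npy",c)
cv2.imwrite("pics/w1.png",imaging.camera("wrist")[:,:,::-1])
for P in([.470,-.3085,.055],[.4643,-.194,.02]):print(proj(c,P))
```

```text
1.1 [ 0.4694 -0.3047  0.1279] [[-0.06, 0.998, -0.006], [0.998, 0.06, 0.005], [0.005, -0.005, -1.0]] [ 0.85  0.3  -0.41  1.73  0.13  1.15  0.46]
[281.7796318  226.90750095]
[283.36133942  71.71529794]
```

View pics/w1.png

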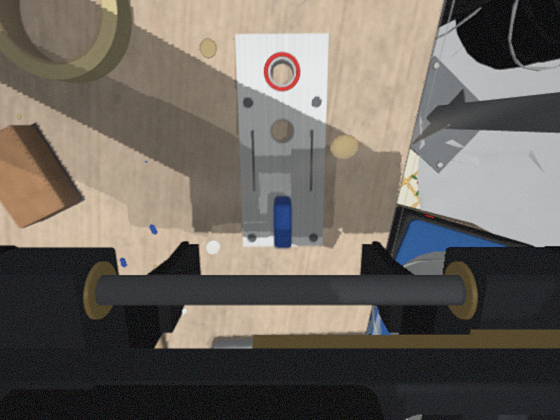

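The wrist view shows the red hole at (282,71) and the fin at (283,222), which matches the prediction. I'll descend and grip.

Call:
{"method": "send_rows", "body": {
  "moves": [
    [[0, 0, 0.02, 0, 1], [0, 0, 0.045, 0, 1], [0, 0, 0.07, 0, 1], [0, 0, 0.09, 0, 1], [0, 0, 0.1, 0, 1], [0, 0, 0.1, 0, 1], [0, 0, 0.1, 0, 1], [0, 0, 0.1, 0, 0], [0, 0, 0.1, 0, 0], [0, 0, 0.1, 0, 0], [0, 0, 0.1, 0, 0], [0, 0, 0.1, 0, 0]]
  ],
  "newtons": 25
}}

```text
time: 2.15
tcp_pos: [0.4705, -0.3087, 0.033]
orientation: [[-0.055, 0.998, 0.001], [0.998, 0.055, -0.0], [-0.001, 0.0, -1.0]]
contact_force: [0.3, -0.5, 0.3]
gripper_width: 0.0614
gripper_force: 0.0
```

Call:
{"method": "send_rows", "body": {
  "moves": [
    [[0, 0, 0, 0, 0], [0, 0, 0, 0, 0], [0, 0, 0, 0, 0], [0, 0, 0, 0, 0], [0, 0, 0, 0, 0], [0, 0, 0, 0, 0], [0, 0, 0, 0, 0], [0, 0, 0, 0, 0], [0, 0, 0, 0, 0], [0, 0, 0, 0, 0], [0, 0, 0, 0, 0], [0, 0, 0, 0, 0]]
  ]
}}

```text
time: 3.15
tcp_pos: [0.4704, -0.3085, 0.0326]
orientation: [[-0.055, 0.998, 0.0], [0.998, 0.055, -0.0], [-0.0, 0.0, -1.0]]
contact_force: [1.3, -0.3, -0.5]
gripper_width: 0.0138
gripper_force: 25.0
```

Run:
```python
from h import *
c=imaging.calibration("wrist");o=monitor.get_obs();print(c["extrinsics"].round(3), o["orientation"].T@(c["extrinsics"][:3,3]-o["tcp_pos"]))
```

```text
[[ 0.999  0.052  0.014  0.466]
 [ 0.054 -0.963 -0.265 -0.235]
 [-0.     0.265 -0.964  0.195]
 [ 0.     0.     0.     1.   ]] [ 0.07351969 -0.00035703 -0.16210086]
```

Call:
{"method": "send_rows", "body": {
  "moves": [
    [[0.005, 0, 0, 0, 0], [0.015, 0, 0, 0, 0], [0.027, 0, 0, 0, 0], [0.04, 0, 0, 0, 0], [0.053, 0, 0, 0, 0], [0.066, 0, 0, 0, 0], [0.079, 0, 0, 0, 0], [0.092, 0, 0, 0, 0], [0.105, 0, 0, 0, 0], [0.115, 0, 0, 0, 0], [0.12, 0, 0, 0, 0], [0.12, 0, 0, 0, 0]]
  ]
}}

```text
time: 4.15
tcp_pos: [0.4638, -0.1869, 0.0325]
orientation: [[-0.057, 0.998, -0.0], [0.998, 0.057, 0.001], [0.001, -0.0, -1.0]]
contact_force: [0.2, 2.1, -1.6]
gripper_width: 0.0141
gripper_force: 25.0
```

Run:
```python
from h import *
import cv2
o=monitor.get_obs();print(o["time"],o["tcp_pos"].round(4),o["contact_force"])
c=imaging.calibration("wrist")
a=imaging.camera("wrist")[:,:,::-1]
b=imaging.camera("top")[:,:,::-1]
cv2.imwrite("pics/w2.png",a);cv2.imwrite("pics/t2.png",b)
x=cv2.resize(b[160:230,240:370],(780,420),interpolation=cv2.INTER_CUBIC)
cv2.imwrite("pics/t2c.png",x)
R=o["orientation"]
h=o["tcp_pos"]+R[:,0]*.115;h[2]=.02
print(h,proj(c,h),proj(c,[.4545,-.0305,.026]),proj(c,[.4545,-.0305,.186]))
```

```text
4.15 [ 0.4638 -0.1869  0.0325] [ 0.15043382  2.07800978 -1.55608796]
[ 0.45722838 -0.07204727  0.02      ] [280.93641714  32.31052618] [280.11188037 -77.95436377] [ 282.41825078 2179.78080098]
```

View pics/w2.png

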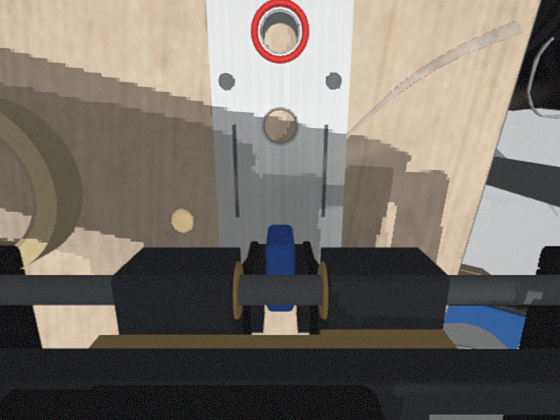

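The hole is at (280,31), as the kinematics predicted: TCP + 115 mm along the tool's x. Next I'll cross-check the pin with the scene camera.

Run:
```python
from h import *
import cv2
a=cv2.imread("pics/scene0.png")[160:265,200:300]
b=imaging.camera("scene")[:,:,::-1][160:265,200:300]
x=np.hstack([cv2.resize(i,(400,420),interpolation=cv2.INTER_CUBIC) for i in(a,b)])
cv2.imwrite("pics/s2.png",x)
c=imaging.calibration("scene")
g=lambda P:((proj(c,P)-[200,160]+.5)*4-.5).round(1)
P=np.array([.4545,-.0305,0])
for z in(.026,.068,.126,.138,.164,.186):print(z,g(P+[0,0,z]),g(P+[.005,0,z]))
```

```text
0.026 [238.9 249.5] [235.9 245.4]
0.068 [237.1 199.5] [234.1 195.5]
0.126 [234.6 127.4] [231.5 123.5]
0.138 [234.1 112. ] [230.9 108.1]
0.164 [232.9  78. ] [229.7  74.1]
0.186 [231.9  48.6] [228.7  44.8]
```

View pics/s2.png

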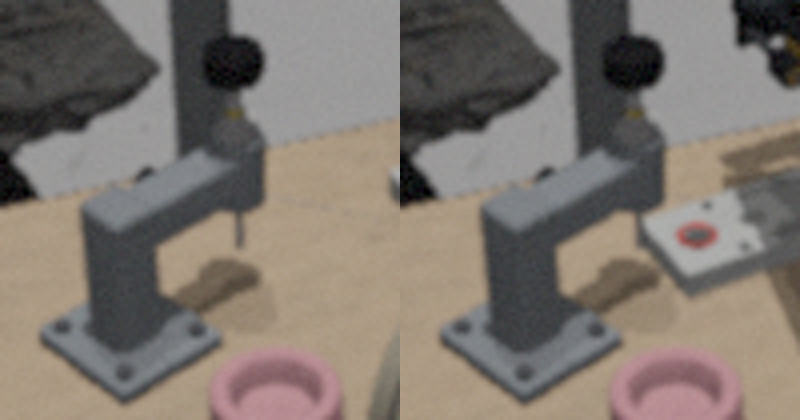

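The scene view has the pin tip at left-panel (239,248) against a predicted (239,249), so the pin is at about (0.455, -0.0305). I'll slide the rest of the way.

Call:
{"method": "send_rows", "body": {
  "moves": [
    [[0.004, 0, 0, 0, 0], [0.01, 0, 0, 0, 0], [0.017, 0, 0, 0, 0], [0.024, 0, 0, 0, 0], [0.031, 0, 0, 0, 0], [0.037, 0, 0, 0, 0], [0.041, 0, 0, 0, 0], [0.042, 0, 0, 0, 0], [0.042, 0, 0, 0, 0], [0.042, 0, 0, 0, 0], [0.042, 0, 0, 0, 0], [0.042, 0, 0, 0, 0]]
  ]
}}

```text
time: 5.3
tcp_pos: [0.4615, -0.1467, 0.0325]
orientation: [[-0.055, 0.998, -0.0], [0.998, 0.055, 0.0], [0.0, -0.0, -1.0]]
contact_force: [-0.3, 1.8, -1.5]
gripper_width: 0.0137
gripper_force: 25.0
```

Run:
```python
from h import *
import cv2
o=monitor.get_obs();print(o["time"],o["tcp_pos"].round(4),o["contact_force"])
a=imaging.camera("top")[:,:,::-1][160:240,220:320]
b=imaging.camera("scene")[:,:,::-1][200:250,220:290]
cv2.imwrite("pics/ts3.png",np.hstack([cv2.resize(a,(400,320),interpolation=cv2.INTER_CUBIC),cv2.resize(b,(400,320),interpolation=cv2.INTER_CUBIC)]))
h=o["tcp_pos"]+o["orientation"][:,0]*.115;h[2]=.02;c=imaging.calibration("scene");k=np.array([400/70,6.4])
print(h,(proj(c,h)-[220,200])*k,(proj(c,[.455,-.0305,.026])-[220,200])*k)
```

```text
5.3 [ 0.4615 -0.1467  0.0325] [-0.27035958  1.81680553 -1.53980284]
[ 0.45514044 -0.03186798  0.02      ] [227.28596519 150.22440853] [224.42105136 140.11135937]
```

View pics/ts3.png

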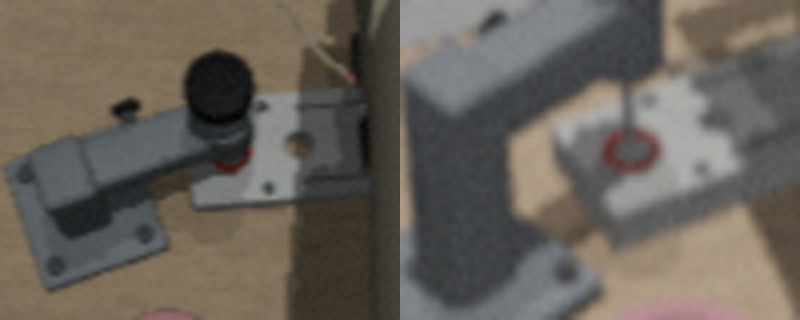

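The ring centre is at (631,151) with the pin above it at about (628,141). That is roughly 1.4 mm short along the plate, and the kinematics agree. I'll nudge it forward and release.

Call:
{"method": "send_rows", "body": {
  "moves": [
    [[0.0015, 0, 0, 0, 0], [0.0015, 0, 0, 0, 0], [0.0015, 0, 0, 0, 0], [0.0015, 0, 0, 0, 0.5], [0.0015, 0, 0, 0, 0.5], [0.0015, 0, 0, 0, 0.5], [0.0015, 0, 0, 0, 0.5], [0.0015, 0, 0, 0, 0.5], [0.0015, 0, 0, 0, 0.5], [0.0015, 0, 0, 0, 0.5], [0.0015, 0, 0, 0, 0.5], [0.0015, 0, 0, 0, 0.5]]
  ]
}}

```text
time: 6.4
tcp_pos: [0.4614, -0.1453, 0.0326]
orientation: [[-0.055, 0.998, 0.0], [0.998, 0.055, -0.0], [-0.0, 0.0, -1.0]]
contact_force: [-0.6, 0.7, -0.1]
gripper_width: 0.043
gripper_force: 0.0
```

Call:
{"method": "send_rows", "body": {
  "moves": [
    [[0, 0, -0.01, 0, 0.5], [0, 0, -0.025, 0, 0.5], [0, 0, -0.045, 0, 0.5], [0, 0, -0.07, 0, 0.5], [0, 0, -0.1, 0, 0], [0, 0, -0.13, 0, 0], [0, 0, -0.16, 0, 0], [0, 0, -0.19, 0, 0], [0, 0, -0.21, 0, 0], [0, 0, -0.22, 0, 0], [0, 0, -0.22, 0, 0], [0, 0, -0.22, 0, 0]]
  ]
}}

```text
time: 7.4
tcp_pos: [0.4612, -0.1452, 0.2521]
orientation: [[-0.055, 0.998, -0.0], [0.998, 0.055, -0.0], [-0.0, -0.0, -1.0]]
contact_force: [-0.3, 0.3, -0.8]
gripper_width: 0.0023
gripper_force: 0.0
```

Run:
```python
from h import *
import cv2
o=monitor.get_obs();print(o["time"],o["tcp_pos"].round(4),o["gripper_width"])
c=imaging.calibration("wrist");s=imaging.calibration("scene")
a=imaging.camera("wrist")[:,:,::-1]
b=imaging.camera("scene")[:,:,::-1][200:250,220:290]
cv2.imwrite("pics/ts4.png",np.hstack([cv2.resize(a,(400,300)),cv2.resize(b,(400,300),interpolation=cv2.INTER_CUBIC)]))
print(proj(c,[.455,-.0305,.186])*400/560)
```

```text
7.4 [ 0.4612 -0.1452  0.2521] 0.0023335354283908934
[200.74507346  38.81424233]
```

View pics/ts4.png

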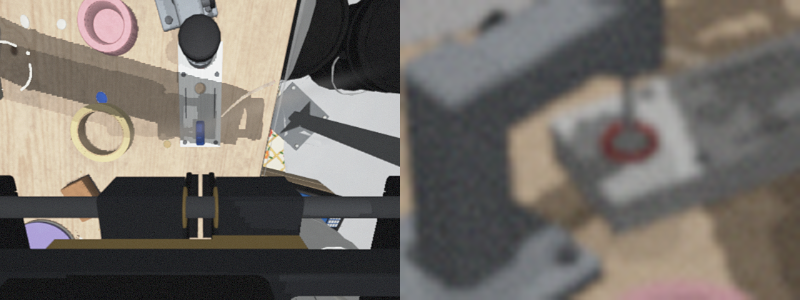

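The scene crop shows the pin centred over the ring, at (628,141) and (629,141). The knob in the wrist view is at about (200,38), as predicted. I'll move over the knob.

Call:
{"method": "send_rows", "body": {
  "moves": [
    [[0.01, 0, 0, 0, 0], [0.027, 0, 0, 0, 0], [0.047, 0, 0, 0, 0], [0.067, 0, 0, 0, 0], [0.087, 0, 0, 0, 0], [0.105, 0, 0, 0, 0], [0.115, 0, 0.005, 0, 0], [0.115, 0, 0.02, 0, 0], [0.115, 0, 0.035, 0, 0], [0.115, 0, 0.048, 0, 0], [0.115, 0, 0.055, 0, 0], [0.115, 0, 0.055, 0, 0]]
  ]
}}

```text
time: 8.5
tcp_pos: [0.4538, -0.0304, 0.1955]
orientation: [[-0.055, 0.998, -0.003], [0.998, 0.055, 0.001], [0.001, -0.003, -1.0]]
contact_force: [0.3, 0.7, 1.0]
gripper_width: 0.0003
gripper_force: 0.0
```

Call:
{"method": "send_rows", "body": {
  "moves": [
    [[0, 0, 0.003, 0, 0], [0, 0, 0.006, 0, 0], [0, 0, 0.009, 0, 0], [0, 0, 0.011, 0, 0], [0, 0, 0.013, 0, 0], [0, 0, 0.015, 0, 0], [0, 0, 0.015, 0, 0], [0, 0, 0.015, 0, 0], [0, 0, 0.015, 0, 0]]
  ]
}}

```text
time: 9.25
tcp_pos: [0.4552, -0.0305, 0.183]
orientation: [[-0.055, 0.998, 0.0], [0.998, 0.055, -0.0], [-0.0, 0.0, -1.0]]
contact_force: [-1.6, -0.5, 5.4]
gripper_width: 0.0003
gripper_force: 2.6
```

Call:
{"method": "send_rows", "body": {
  "moves": [
    [[0, 0, 0.002, 0, 0], [0, 0, 0.004, 0, 0], [0, 0, 0.006, 0, 0], [0, 0, 0.008, 0, 0], [0, 0, 0.009, 0, 0], [0, 0, 0.009, 0, 0], [0, 0, 0.009, 0, 0], [0, 0, 0.009, 0, 0], [0, 0, 0.009, 0, 0], [0, 0, 0.009, 0, 0], [0, 0, 0.009, 0, 0], [0, 0, 0.009, 0, 0]]
  ]
}}

```text
time: 10.25
tcp_pos: [0.4552, -0.0305, 0.1743]
orientation: [[-0.055, 0.998, 0.001], [0.998, 0.055, -0.0], [-0.001, 0.001, -1.0]]
contact_force: [-3.6, 0.2, 9.6]
gripper_width: 0.0008
gripper_force: 4.8
```

Run:
```python
from h import *
import cv2
o=monitor.get_obs();print(o["time"],o["tcp_pos"].round(4),o["contact_force"])
b=imaging.camera("scene")[:,:,::-1][160:250,210:290]
cv2.imwrite("pics/s5.png",cv2.resize(b,(528,594),interpolation=cv2.INTER_CUBIC))
```

```text
10.25 [ 0.4552 -0.0305  0.1743] [-3.57468869  0.19528405  9.5780395 ]
```

View pics/s5.png

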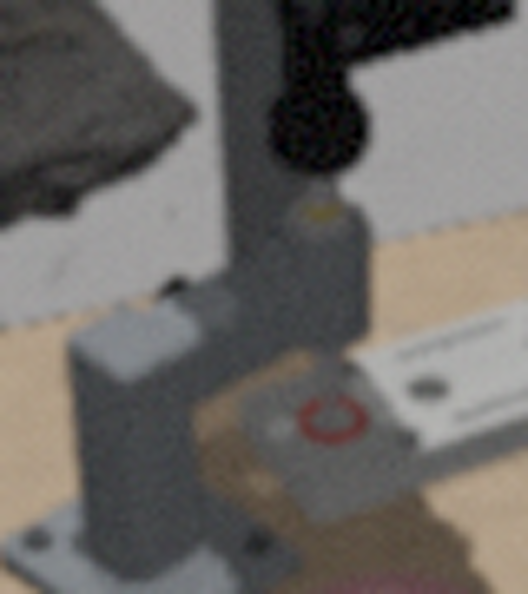

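The yellow ring, at (322,213), is level with the sleeve top. The pin stands in the red-ringed hole at (333,420), and the push is 9.6 N at 11.7 mm. I'll hand it in.

```bash
python3 -c "
from workcell import bot
print(bot.close_job())"
```

```text
the job is handed in; nothing more can be done
None
```

I slid the plate until its red-ringed hole sat under the large press's pin, and the fingers were holding the knob about 11.7 mm down with about 9.6 N when I handed the job in; the result was not shown.

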